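# Clamp the whetstone in its holder

## Task

Fasten the whetstone in its holder: with a fingertip push the sliding jaw along the rail until the stone is held snugly between both jaws, then turn the wing nut clockwise (seen from above), stroke after stroke of a fingertip against its wings, until it is fully tight. Only push: do not take the nut or the jaw between the fingers, do not lift the stone, and leave the other things on the worktop where they are.

Things in the scene. Friction and masses are not known exactly. Their poses are not given: they have to be found in the camera images.
- holder: whetstone holder, fixed to the worktop: a dark steel rail 347 mm long, 60 mm wide, top face 14 mm above the worktop. Its frame lies on the worktop on the rail's centre line; +x runs along the rail from the sliding jaw towards the fixed jaw, z up. The fixed jaw (74 mm wide, top at 38 mm) has its inner face at x = +150 mm; the rail runs from x = -175 to +172 mm.
- stone_center (a point): centre of the whetstone, a loose two-layer block (grey below, pale cream above) 150 x 50 x 30 mm (long axis along the rail), about 0.5 kg, lying on the rail between the jaws, its underside at z = 14 mm, its top at 44 mm; it may stand up to 5 mm short of the fixed jaw and slides when the jaw pushes it. +x is its long axis.
- jaw (a joint): how far the sliding jaw has been pushed towards the stone, m. It slides only along the holder's +x with about 8 N of friction and stays where it is left, not locked by the nut. At about 0.035 the stone is held between both jaws with no gap (it cannot go further with the stone in place); at the start it is between 0 and 0.018.
- jaw_lip (a point): centre of the push lip at the rear (-x) end of the sliding jaw (aluminium wall and lip joined by a dark tongue): an upright plate 10 mm thick along the rail, 50 mm wide, from z = 14 to 36 mm above the worktop. Push its rear face (5 mm behind this point) towards holder +x; the rail goes on behind it, 12 mm of it when the jaw is at 0. Axes as the holder. The nut's axis lies 67 mm ahead of it.
- jaw_wall (a point): centre of the sliding jaw's upright wall that meets the stone: 12 mm thick along the rail, 74 mm wide, from z = 14 to 38 mm. Axes as the holder. Its rear face stands 44 mm ahead of the nut's axis, so a lowered fingertip cannot easily pass between nut and wall. Between wall and lip lies a flat dark tongue, 44 mm wide, its top at z = 22 mm.
- nut_hub (a point): centre of the steel wing nut, on its vertical axis, on the sliding jaw and travelling with it, about z = 36 mm. Two opposite flat wings, 5 mm thick, reach 40 mm from the axis each way (along this frame's +x and -x); their undersides are at about z = 27 mm (inner part) to 26.5 mm, tops at z = 40 mm near the hub and 45.5 mm at the outer lobe. Hub radius 11.5 mm at its foot; stud top at z = 44 mm. z is up.
- wing_tip (a point): outermost point of one wing of the nut, 40 mm from its axis, z = 36 mm; the other wing's tip lies opposite.
- nut (a joint): angle of the wing nut, rad, growing clockwise as seen from above; it stops dead at 9.0 = fully tight. At 0 the wing with point wing_tip points along holder +x; at angle a it points a rad clockwise from there. Starts between 1.0 and 3.5 (so about one turn is needed). Friction 0.05 N m (some 2 N at the wings); it stays where it is left, and does not rise or sink as it turns.
- scissors_center (a point): bystander: scissors with blue handles, 87 x 199 x 9 mm, lying flat; the middle of them
- mug_center (a point): bystander: white tea mug, 92 x 127 x 95 mm, upright; its centre
- salt_center (a point): bystander: salt shaker, 44 mm across, 90 mm tall, upright; its centre
- spice_pot_center (a point): bystander: spice jar with black cap, 41 mm across, 105 mm tall, upright; its centre

How it is judged:
On the way, in this order (a step that is already met when the one before it is completed fails the run):
1. the sliding jaw holds the stone against the fixed jaw, the nut still loose (value of joint jaw above 0.033 m and z of stone_center in the frame of holder between 0.025 and 0.033 m and x of stone_center in the frame of holder above 0.072 m and angle between the x axis of stone_center and the x axis of holder, either way round below 0.06 rad and value of joint nut below 8 rad), for 0.2 s.
2. the wing nut is turned clockwise to its stop (value of joint nut above 8.75 rad and value of joint jaw above 0.033 m), for 0.2 s.
At the end, for the whole second after the job is handed in: The jaw stands at more than 0.033 m (stone gripped with under 2 mm of play), the stone lies flat on the rail against the fixed jaw (within 3 mm) and in line with it (within 0.06 rad), the wing nut is within 0.25 rad of its stop and at rest (all of step 2 and z of stone_center in the frame of holder between 0.025 and 0.033 m and x of stone_center in the frame of holder above 0.072 m and angle between the x axis of stone_center and the x axis of holder, either way round below 0.06 rad and velocity of joint nut between -0.05 and 0.05 rad/s); the robot touches nothing.
It fails at once if the wing nut was taken between the fingers (x of the grasp point in the frame of nut_hub between -0.04 and 0.04 m and y of the grasp point in the frame of nut_hub between -0.004 and 0.004 m and z of the grasp point in the frame of nut_hub between -0.02 and 0.021 m).
It fails at once if the jaw's lip was taken between the fingers (x of the grasp point in the frame of jaw_lip between -0.004 and 0.004 m and y of the grasp point in the frame of jaw_lip between -0.025 and 0.025 m and z of the grasp point in the frame of jaw_lip between -0.02 and 0.021 m).
It fails at once if the jaw's wall was taken between the fingers (x of the grasp point in the frame of jaw_wall between -0.004 and 0.004 m and y of the grasp point in the frame of jaw_wall between -0.037 and 0.037 m and z of the grasp point in the frame of jaw_wall between -0.02 and 0.022 m).
It fails at once if the stone was lifted or tipped off the rail (z of stone_center in the frame of holder above 0.037 m or z of stone_center in the frame of holder below 0.022 m or angle between stone_center's own z axis and vertical above 0.15 rad).
It fails at once if a bystander was moved by more than 20 mm (distance of any of scissors_center, mug_center, salt_center, spice_pot_center from where it was at the start of the episode above 0.02 m).
It also fails if it takes over 61 s, if anything falls off the work surface, if the arm or the gripper's body presses on something with over 40 N, if the wrist force passes 120 N, or if a joint passes its speed limit or range.

## Robot

A 6-joint arm with a two-finger parallel gripper is mounted at the origin on a cart in front of the work surface, level with it; the furniture and walls round the work are solid. World frame = base frame: x ahead of the robot, y to its left, z up, the work surface at z = 0. Lengths are in m, angles in rad, forces in N, time in s.
With the tool pointing down it reaches from about 0.375 to 0.9 m from the base axis. Payload 3.1 kg.
Tool frame: the origin (TCP) lies on the centre line of the jaws, within the pads' length; the fingertips stand 8 mm ahead of it and the grasp point (between the pads) lies 11 mm behind it; z points along the fingers, y is the line along which they close (so a half turn about z gives the same grasp; the last joint's range is limited). The gripper opens to 87 mm and grips with 3 to 60 N. Pads are 19 mm wide; open, the fingers measure 117 mm over their backs; the gripper's body (75 mm by 190 mm) begins 51 mm behind the grasp point.
Start: joints at [1.111, 0.527, 1.433, -0, 1.181, -0.178], TCP at [0.174, 0.6, 0.206] pointing down, gripper open.
Joint ranges: [-3.08, 3.08], [-0.75, 2.2], [0.22, 2.44], [-1.43, 4.57], [0, 2.65], [-2.85, 2.85]. Speed limits (rad/s): [2.79, 2.79, 3.14, 3.14, 3.14, 3.14].

## Interface

Orientations are given as a unit quaternion [x, y, z, w].
In Python, from rig import robot gives the robot as it stands. The module is installed in compiled form; this text tells all that it offers.
- The arm moves only by the tool send_rows, never from a script. Its argument "increments" is one flat list of numbers, 7 for each row, row after row: the turn, a rotation vector about the world's x, y, z in rad, then the shift along the world's x, y, z in cm, then the opening, from 0 (shut) to 1 (fully open). A call has 1 to 20 rows; each row shifts and turns the commanded pose from where the row before left it; what a row does not reach is not made up. A row lasts 1/12 s, in which the tool goes at most 41.7 mm and 7.16 degrees, less where a joint would pass 70% of its speed; a pose out of reach is approached as far as the arm can. A call is refused whole if a number of a shift passes 4.17 or a number of a turn 0.125, either way. A call with a gripper value outside its range is refused whole. The fingers move at their own pace and stop on an object; "newtons" is the grip in N (left out, the last holds). Time passes only in rows, so rows that do not move let the fingers close. It gives the time, the measured TCP pose, the force, the opening and the grip force at its end, in the units of the state.
- robot.get_obs(): the state, without advancing time (a new reading comes with each control period).
- robot.camera(name): name is "scene" or "top" or "wrist"; returns a dict with "image" (420x560x3 uint8, red, green, blue), "range_z" (420x560 float32, m along the optical axis (not along the pixel's ray), 0 where there is no reading), "fx", "fy", "cx", "cy" (pixels), "R" (3x3) and "t" (3): a world point X has camera coordinates R X + t. Camera axes: x right, y down, z forward; pixel columns grow to the right and rows downward; lengths in m; the calibration is good to about 2 mm. A picture is of the moment at which its call begins.
- robot.hand_in(): hands the job in; it is judged then, once.
The state is a dict: "time": time; "q": joint angles; "joint_velocities": joint speeds; "joint_torque": joint torques, N m; "position": TCP position; "tool_rot": TCP orientation; "ft_force": force on the tool from outside, world axes, zero at the start; "moment": the same for the moment, N m; "grip_width": finger opening in m; "grip_force": force on a finger pad.
Only numpy, scipy, OpenCV 4.12 (cv2) and the standard library are available. Lean on these libraries where they do the work, as an engineer would, in place of code of your own. Each camera call takes 0.05 s, during which the arm holds its last target. There are 200 camera calls.

## Working session

There is one attempt and no reset: what is moved stays moved. The work goes in short steps, Python scripts to look and compute and a tool call to move; the robot and the scene stay as the last step left them, time stands still between calls to the robot, and variables do not carry over. Pictures are saved under pics/ and viewed, at most 11 in all, crops included, and the job is handed in when it is done.

Besides the shell and the picture viewer there is one more tool, called after "Request:" as a command line: name --argument value ..., lists and objects as JSON in quotes. send_rows: Moves the arm, as the interface text tells. Its arguments: {"type":"object","properties":{"increments":{"type":"array"},"newtons":{"type":"number"}},"required":["increments"]}

```bash
mkdir -p pics; python3 - <<'E'
from rig import robot
import cv2,numpy as np
for n in("top","scene"):
    c=robot.camera(n); cv2.imwrite(f"pics/{n}0.png",c["image"][:,:,::-1]); np.savez(f"{n}0.npz",**c)
    print(n,c["fx"],c["cx"],c["cy"],(-c["R"].T@c["t"]).round(3),c["R"].round(2).tolist())
print(robot.get_obs())
E
```

```text
top 421.05405400134026 275.5398176757088 202.26629300806016 [ 0.315 -0.231  1.046] [[-0.15, -0.99, -0.0], [-0.96, 0.15, -0.22], [0.22, -0.03, -0.97]]
scene 519.1662091632261 275.1541238968887 211.7306520372225 [-0.077 -0.853  0.616] [[0.72, -0.7, 0.02], [-0.36, -0.4, -0.84], [0.6, 0.59, -0.54]]
{'time': 0.1, 'q': array([ 1.11052506e+00,  5.28363109e-01,  1.43376095e+00, -2.74572014e-05,
        1.18138985e+00, -1.78492697e-01]), 'joint_velocities': array([-0.00211774, -0.00063887, -0.00346855,  0.00055689, -0.00234066,
       -0.00011176]), 'joint_torque': array([ 1.77210090e-04, -4.40984166e+01, -1.77149856e+01,  6.34724647e-02,
        5.33563877e-02, -5.64312654e-05]), 'position': array([0.17345771, 0.59973757, 0.20467992]), 'tool_rot': array([ 1.40418405e-01,  9.90091788e-01, -9.16034556e-04, -2.89563959e-04]), 'ft_force': array([-0.44921715,  0.37925136, -0.31538401]), 'moment': array([ 0.03496241, -0.03650917, -0.00579691]), 'grip_force': 0.0, 'grip_width': 0.08716733309494973}
```

View pics/top0.png

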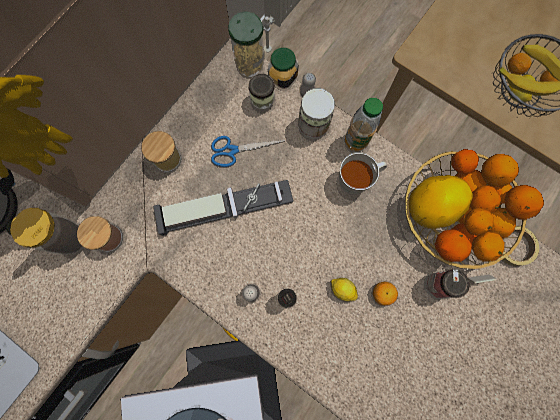

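View pics/scene0.png

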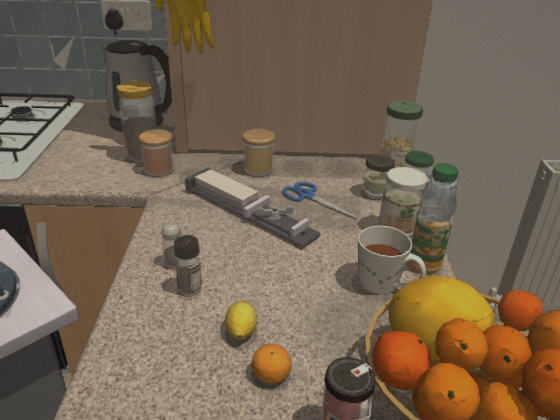

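The top view shows the holder from (157,222) fixed-jaw end to (292,192) lip end, the nut near (252,196). The salt and spice jars are at (250,293) and (287,298). Scissors are at (245,150), the mug at (358,175). Next I'll measure the stone and the jaws.

```bash
cat > h.py <<'E'
import numpy as np,cv2
def ray(c,uv,z):
    uv=np.atleast_2d(uv).astype(float); R,t=c["R"],c["t"]
    d=np.c_[(uv[:,0]-c["cx"])/c["fx"],(uv[:,1]-c["cy"])/c["fy"],np.ones(len(uv))]@R
    o=-R.T@t; s=(z-o[2])/d[:,2]; return o+s[:,None]*d
def proj(c,X):
    p=np.atleast_2d(X)@c["R"].T+c["t"]; return np.c_[c["fx"]*p[:,0]/p[:,2]+c["cx"],c["fy"]*p[:,1]/p[:,2]+c["cy"]]
E
python3 - <<'E'
from h import *
for n,box in(("top",(140,165,310,245)),("scene",(175,160,330,250))):
    c=np.load(n+"0.npz"); im=c["image"]; hsv=cv2.cvtColor(im,cv2.COLOR_RGB2HSV)
    x0,y0,x1,y1=box
    m=((hsv[...,1]<70)&(hsv[...,2]>165)).astype(np.uint8)
    k=np.zeros_like(m); k[y0:y1,x0:x1]=1; m=cv2.morphologyEx(m*k,cv2.MORPH_OPEN,np.ones((3,3)))
    cs,_=cv2.findContours(m,0,1)
    for q in sorted(cs,key=cv2.contourArea)[::-1][:2]:
        P=ray(c,q[:,0],.044)[:,:2].astype(np.float32); r=cv2.minAreaRect(P); print(n,cv2.contourArea(q),r, cv2.boxPoints(r).round(4).tolist())
    o=-c["R"].T@c["t"]
    cv2.imwrite(f"pics/{n}crop.png",cv2.resize(im[y0:y1,x0:x1,::-1],None,fx=4.6,fy=4.6,interpolation=2))
E
```

```text
top 1135.5 ((0.5574795603752136, -0.0641537606716156), (0.052376385778188705, 0.1486539989709854), 5.120243072509766) [[0.5248000025749207, 0.007499999832361937], [0.5379999876022339, -0.1404999941587448], [0.5902000069618225, -0.13580000400543213], [0.5769000053405762, 0.012199999764561653]]
top 85.5 ((0.5605713725090027, -0.15947557985782623), (0.07082166522741318, 0.01005061436444521), 5.257699489593506) [[0.5248000025749207, -0.15770000219345093], [0.5257999897003174, -0.16769999265670776], [0.5963000059127808, -0.16120000183582306], [0.5953999757766724, -0.15119999647140503]]
scene 659.0 ((0.5584282279014587, -0.0624929741024971), (0.049061812460422516, 0.14889214932918549), 5.1175537109375) [[0.527400016784668, 0.009499999694526196], [0.5406000018119812, -0.1387999951839447], [0.5895000100135803, -0.13449999690055847], [0.576200008392334, 0.013799999840557575]]
scene 24.0 ((0.5413060784339905, -0.16709092259407043), (0.0359223335981369, 0.009244106709957123), 5.0147271156311035) [[0.5230000019073486, -0.16410000622272491], [0.5238000154495239, -0.17329999804496765], [0.5595999956130981, -0.17010000348091125], [0.5587999820709229, -0.16089999675750732]]
```

View pics/topcrop.png

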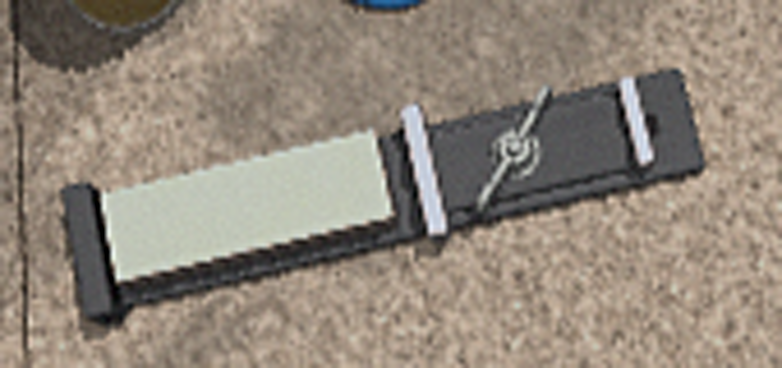

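The crop shows the wall at (411,107)–(437,232), the lip at (628,79)–(645,160), and the nut hub at (514,150). The wing tips are at (546,90) and (483,207). The stone is close to the fixed jaw. I'll convert these to positions, and take the bystanders too.

```bash
python3 - <<'E'
from h import *
c=np.load("top0.npz")
T=lambda u,v:(140+(u+.5)/4.6-.5,165+(v+.5)/4.6-.5)
e=np.array([-.0892,.996]); f=np.array([-.996,-.0892]); S=np.array([.558,-.0633])
for n,p,z in(("wallA",T(411,107),.038),("wallB",T(437,232),.038),("lipA",T(628,79),.036),("lipB",T(645,160),.036),("hub",T(514,150),.044),("w1",T(546,90),.044),("w2",T(483,207),.044),("railend1",T(682,70),.014),("railend2",T(703,165),.014),("fixTop1",T(77,185),.038),("fixTop2",T(97,318),.038),("fixinTop",T(100,188),.038),
 ("salt",(250,290),.09),("spice",(287,297),.105),("scis",(245,150),.005),("scisL",(212,160),.005),("scisN",(226,166),.005),("mug",(358,170),.095)):
    P=ray(c,p,z)[0,:2]; print(n,P.round(4),"along",((P-S)@e).round(4),"across",((P-S)@f).round(4))
E
```

```text
wallA [ 0.5974 -0.1568] along -0.0966 across -0.0309
wallB [ 0.5272 -0.1618] along -0.0954 across 0.0394
lipA [ 0.5959 -0.2747] along -0.2139 across -0.0188
lipB [ 0.5499 -0.2769] along -0.2121 across 0.0271
hub [ 0.564  -0.2085] along -0.1451 across 0.007
w1 [ 0.5942 -0.23  ] along -0.1692 across -0.0212
w2 [ 0.5357 -0.188 ] along -0.1222 across 0.0333
railend1 [ 0.6026 -0.306 ] along -0.2457 across -0.0228
railend2 [ 0.5475 -0.3089] along -0.2437 across 0.0323
fixTop1 [0.5814 0.0248] along 0.0857 across -0.0312
fixTop2 [0.5084 0.0207] along 0.0881 across 0.0419
fixinTop [0.5779 0.0128] along 0.0741 across -0.0266
salt [ 0.3426 -0.1774] along -0.0945 across 0.2247
spice [ 0.3153 -0.256 ] along -0.1703 across 0.2589
scis [ 0.7019 -0.2086] along -0.1575 across -0.1303
scisL [ 0.6875 -0.1201] along -0.0682 across -0.1239
scisN [ 0.6659 -0.1541] along -0.1 across -0.0994
mug [ 0.579  -0.4675] along -0.4044 across 0.0152
```

```bash
python3 - <<'E'
from h import *
c=np.load("top0.npz"); o=-c["R"].T@c["t"]; Z=c["range_z"]
v,u=np.mgrid[:420,:560]
d=np.c_[((u-c["cx"])/c["fx"]).ravel(),((v-c["cy"])/c["fy"]).ravel(),np.ones(u.size)]
P=(d*Z.reshape(-1,1)-c["t"])@c["R"]; P=P[Z.ravel()>0]
a=np.array([.174,.6]);b=np.array([.577,-.31]);L=np.linalg.norm(b-a);e=(b-a)/L
s=(P[:,:2]-a)@e; w=abs((P[:,:2]-a)@[-e[1],e[0]])
for i in range(0,100,5):
    k=(w<.14)&(s>=i/100)&(s<i/100+.05)
    if k.any(): print((a+e*(i/100+.025)).round(2),"max z",P[k,2].max().round(3))
ee=np.array([-.0908,.9959]);ff=np.array([-.9959,-.0908])
Cmid=np.array([.5449,.0228])-.161*ee # holder origin guess
for n,x in(("origin",0),("hub_now",-.074),("hub_end",-.056),("lipc_now",-.141),("pushstart",-.168),("pushend",-.1375)): print(n,(Cmid+x*ee).round(4))
E
```

```text
[0.18 0.58] max z -0.902
[0.2  0.53] max z -0.898
[0.22 0.49] max z 0.005
[0.24 0.44] max z 0.011
[0.27 0.39] max z 0.04
[0.29 0.35] max z 0.01
[0.31 0.3 ] max z 0.005
[0.33 0.26] max z 0.005
[0.35 0.21] max z 0.005
[0.37 0.17] max z 0.004
[0.39 0.12] max z 0.097
[0.41 0.07] max z 0.098
[0.43 0.03] max z 0.005
[ 0.45 -0.02] max z 0.048
[ 0.47 -0.06] max z 0.047
[ 0.49 -0.11] max z 0.048
[ 0.51 -0.15] max z 0.048
[ 0.53 -0.2 ] max z 0.048
[ 0.55 -0.25] max z 0.047
[ 0.57 -0.29] max z 0.04
origin [ 0.5595 -0.1375]
hub_now [ 0.5662 -0.2112]
hub_end [ 0.5646 -0.1933]
lipc_now [ 0.5723 -0.278 ]
pushstart [ 0.5748 -0.3049]
pushend [ 0.572  -0.2745]
```

Request:
send_rows --increments '[0, 0, -0.048, 1.6, -3.62, 0, 0, 0, 0, -0.048, 1.6, -3.62, 0, 0, 0, 0, -0.048, 1.6, -3.62, 0, 0, 0, 0, -0.048, 1.6, -3.62, 0, 0, 0, 0, -0.048, 1.6, -3.62, 0, 0, 0, 0, -0.048, 1.6, -3.62, 0, 0, 0, 0, -0.048, 1.6, -3.62, 0, 0, 0, 0, -0.048, 1.6, -3.62, 0, 0, 0, 0, -0.048, 1.6, -3.62, 0, 0, 0, 0, -0.048, 1.6, -3.62, 0, 0, 0, 0, -0.048, 1.6, -3.62, 0, 0, 0, 0, -0.048, 1.6, -3.62, 0, 0, 0, 0, -0.048, 1.6, -3.62, 0, 0, 0, 0, -0.048, 1.6, -3.62, 0, 0, 0, 0, -0.048, 1.6, -3.62, 0, 0, 0, 0, -0.048, 1.6, -3.62, 0, 0, 0, 0, -0.048, 1.6, -3.62, 0, 0, 0, 0, -0.048, 1.6, -3.62, 0, 0, 0, 0, -0.048, 1.6, -3.62, 0, 0, 0, 0, -0.048, 1.6, -3.62, 0, 0]'

```text
time: 1.77
position: [0.4939, -0.1256, 0.2053]
tool_rot: [0.583, 0.812, 0.0, -0.0]
ft_force: [-0.0, 0.6, 1.1]
grip_width: 0.0006
grip_force: 0.0
```

Request:
send_rows --increments '[0, 0, -0.048, 1.6, -3.62, -1, 0, 0, 0, -0.048, 1.6, -3.62, -1, 0, 0, 0, -0.048, 1.6, -3.62, -1, 0, 0, 0, -0.048, 1.6, -3.62, -1, 0, 0, 0, -0.048, 1.6, -3.62, -1, 0, 0, 0, 0, 0, 0, 0, 0, 0, 0, 0, 0, 0, 0, 0]'

```text
time: 2.35
position: [0.5734, -0.3064, 0.1535]
tool_rot: [0.676, 0.737, -0.0, -0.001]
ft_force: [-0.7, 0.7, 0.9]
grip_width: 0.0003
grip_force: 0.0
```

```bash
python3 - <<'E'
from rig import robot
from h import *
from scipy.spatial.transform import Rotation as Ro
o=robot.get_obs(); R=Ro.from_quat(o["tool_rot"]).as_matrix()
print(o["time"],o["position"],R[:,1],R[:,2],o["grip_width"],o["ft_force"],o["q"])
for n in("wrist","top"):
    c=robot.camera(n); np.savez(n+"1.npz",**c)
    im=c["image"][:,:,::-1]
    if n=="top": im=cv2.resize(im[160:250,130:330],None,fx=4,fy=4,interpolation=2)
    cv2.imwrite(f"pics/{n}1.png",im); print(n,(-c["R"].T@c["t"]).round(3),c["R"].round(2).tolist())
E
```

```text
2.35 [ 0.57338647 -0.30644793  0.15351591] [ 0.9962628   0.08635651 -0.00172709] [-0.00186614  0.00152943 -0.99999709] 0.0003230326442178613 [-0.69511763  0.65270962  0.94844666] [-6.62430607e-01  6.19986929e-01  1.41298908e+00  6.49576234e-05
  1.11102874e+00 -7.48922380e-01]
wrist [ 0.568 -0.225  0.333] [[1.0, 0.08, -0.0], [0.08, -0.95, 0.3], [0.02, -0.3, -0.95]]
top [ 0.315 -0.231  1.046] [[-0.15, -0.99, -0.0], [-0.96, 0.15, -0.22], [0.22, -0.03, -0.97]]
```

View pics/wrist1.png

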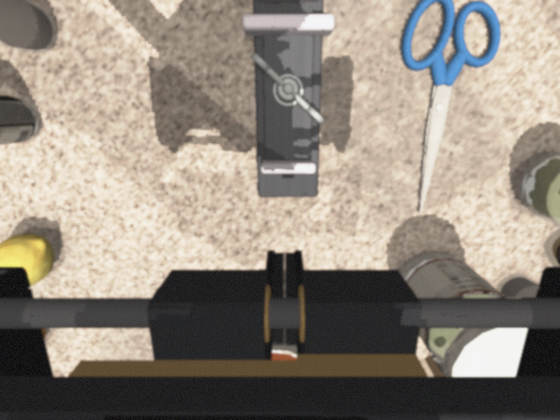

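The wrist view shows the lip at (262–315,168), the hub at (287,90), the wall at (244–333,22), the rail end at row 196 and the wing tips at (255,57) and (322,120). I'll cast these onto their planes.

```bash
python3 - <<'E'
from h import *
c=np.load("wrist1.npz")
ee=np.array([-.0908,.9959]);ff=np.array([-.9959,-.0908]);O=np.array([.5595,-.1375])
for n,p,z in(("lipL",(262,168),.036),("lipR",(315,168),.036),("hub",(287.5,90),.044),("wallL",(244,22),.038),("wallR",(333,22),.038),("railL",(259,196),.014),("railR",(316,196),.014),("w2",(255,57),.044),("w1",(322,120),.044)):
    P=ray(c,p,z)[0,:2]; print(n,P.round(4),"x",((P-O)@ee).round(4),"y",((P-O)@ff).round(4))
print("tip",proj(c,[.5734,-.3064,.1455]))
E
```

```text
lipL [ 0.5517 -0.2766] x -0.1378 y 0.0204
lipR [ 0.5993 -0.2725] x -0.1381 y -0.0274
hub [ 0.5688 -0.2093] x -0.0724 y -0.0028
wallL [ 0.5301 -0.1616] x -0.0213 y 0.0314
wallR [ 0.6003 -0.1557] x -0.0218 y -0.0389
railL [ 0.5494 -0.3085] x -0.1694 y 0.0256
railR [ 0.6058 -0.3037] x -0.1698 y -0.031
w2 [ 0.5408 -0.1869] x -0.0475 y 0.0231
w1 [ 0.5998 -0.2305] x -0.0962 y -0.0317
tip [[282.51740518 249.04754314]]
```

Request:
send_rows --increments '[0, 0, 0, 0.1, 0, -3, 0, 0, 0, 0, 0.1, 0, -3, 0, 0, 0, 0, 0, 0, -3, 0, 0, 0, 0, 0, 0, -3, 0, 0, 0, 0, 0, 0, 0, 0, 0, 0, 0, 0, 0, 0, 0]'

```text
time: 2.95
position: [0.5745, -0.3023, 0.0349]
tool_rot: [0.674, 0.738, -0.0, -0.002]
ft_force: [0.2, -0.5, 0.5]
grip_width: 0.0004
grip_force: 0.0
```

Request:
send_rows --increments '[0, 0, 0, 0, 0.4, 0, 0, 0, 0, 0, 0, 0.4, 0, 0, 0, 0, 0, 0, 0.3, 0, 0, 0, 0, 0, -0.02, 0.3, 0, 0, 0, 0, 0, -0.02, 0.3, 0, 0, 0, 0, 0, -0.02, 0.3, 0, 0]'

```text
time: 3.45
position: [0.5754, -0.2844, 0.0364]
tool_rot: [0.675, 0.738, 0.0, 0.001]
ft_force: [-0.2, 1.1, -0.7]
grip_width: 0.0003
grip_force: 0.0
```

Request:
send_rows --increments '[0, 0, 0, -0.02, 0.3, -0.2, 0, 0, 0, 0, -0.02, 0.3, -0.2, 0, 0, 0, 0, -0.02, 0.3, 0, 0]'

```text
time: 3.7
position: [0.5741, -0.2751, 0.031]
tool_rot: [0.675, 0.738, -0.0, -0.001]
ft_force: [0.6, -0.1, -0.2]
grip_width: 0.0005
grip_force: 0.0
```

Request:
send_rows --increments '[0, 0, 0, -0.02, 0.3, 0, 0, 0, 0, 0, -0.02, 0.2, 0, 0]'

```text
time: 3.87
position: [0.5739, -0.2702, 0.0313]
tool_rot: [0.675, 0.738, -0.0, -0.0]
ft_force: [0.1, 1.0, 0.1]
grip_width: 0.0003
grip_force: 0.0
```

```bash
python3 - <<'E'
from rig import robot
from h import *
o=robot.get_obs(); print(o["position"],o["ft_force"])
A=robot.camera("wrist"); np.savez("wrist2.npz",**A); B=robot.camera("top")
cv2.imwrite("pics/both2.png",np.vstack([cv2.resize(A["image"][0:260,150:450,::-1],None,fx=1.3,fy=1.3),cv2.resize(B["image"][160:250,150:310,::-1],(390,219),interpolation=2)]))
E
```

```text
[ 0.57394737 -0.2701675   0.03126899] [0.05727794 1.00524404 0.0763887 ]
```

View pics/both2.png

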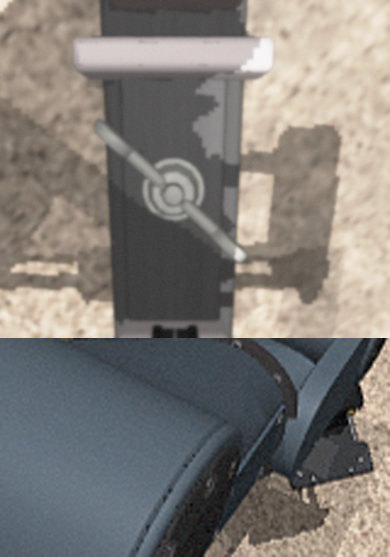

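The hub is now at crop (173,192), the wall across the top at rows 40–75, and the fingertip sits just at the lip, at crop (175,330). I'll work out whether the jaw has moved.

```bash
python3 - <<'E'
from h import *
c=np.load("wrist2.npz")
ee=np.array([-.0908,.9959]);ff=np.array([-.9959,-.0908]);O=np.array([.5595,-.1375])
T=lambda u,v:(150+u/1.3,v/1.3)
for n,p,z in(("hub",T(173,194),.044),("wallL",T(76,40),.038),("wallR",T(270,40),.038),("wallRrear",T(240,67),.038),("w2",T(100,125),.044),("w1",T(240,258),.044),("lipfront",T(130,322),.036)):
    P=ray(c,p,z)[0,:2]; print(n,P.round(4),"x",((P-O)@ee).round(4),"y",((P-O)@ff).round(4))
print(proj(c,[[.574,-.2702,.023],[.574,-.2607,.023]]))
E
```

```text
hub [ 0.569  -0.2074] x -0.0705 y -0.0031
wallL [ 0.5297 -0.1567] x -0.0164 y 0.0315
wallR [ 0.599  -0.1506] x -0.0167 y -0.0381
wallRrear [ 0.5894 -0.1603] x -0.0254 y -0.0277
w2 [ 0.5403 -0.1849] x -0.0454 y 0.0235
w1 [ 0.5979 -0.2303] x -0.0959 y -0.0298
lipfront [ 0.555  -0.2654] x -0.1269 y 0.0161
[[282.47735075 249.01080671]
 [283.82146965 234.61543658]]
```

Request:
send_rows --increments '[0, 0, 0, -0.03, 0.3, 0, 0, 0, 0, 0, -0.03, 0.3, 0, 0]'

```text
time: 4.13
position: [0.5737, -0.2648, 0.0316]
tool_rot: [0.675, 0.738, 0.0, 0.0]
ft_force: [-0.7, -0.3, 0.3]
grip_width: 0.0005
grip_force: 0.0
```

Request:
send_rows --increments '[0, 0, 0, -0.03, 0.3, 0, 0, 0, 0, 0, -0.02, 0.2, 0, 0]'

```text
time: 4.3
position: [0.5729, -0.2592, 0.0315]
tool_rot: [0.675, 0.738, 0.0, -0.0]
ft_force: [-0.8, -0.7, 0.5]
grip_width: 0.0007
grip_force: 0.0
```

Request:
send_rows --increments '[0, 0, 0, -0.02, 0.2, 0, 0]'

```text
time: 4.38
position: [0.5728, -0.2574, 0.0316]
tool_rot: [0.675, 0.738, -0.0, 0.0]
ft_force: [0.1, 0.2, -0.1]
grip_width: 0.0003
grip_force: 0.0
```

Request:
send_rows --increments '[0, 0, 0, -0.02, 0.2, 0, 0]'

```text
time: 4.47
position: [0.5727, -0.2554, 0.0316]
tool_rot: [0.675, 0.738, 0.0, 0.0]
ft_force: [0.7, 0.3, 0.8]
grip_width: 0.0004
grip_force: 0.0
```

```bash
python3 - <<'E'
from rig import robot
from h import *
o=robot.get_obs(); print(o["position"],o["ft_force"],o["moment"])
A=robot.camera("wrist"); np.savez("wrist3.npz",**A); B=robot.camera("scene")
cv2.imwrite("pics/both3.png",np.vstack([cv2.resize(A["image"][0:260,150:450,::-1],None,fx=1.3,fy=1.3),cv2.resize(B["image"][140:260,170:340,::-1],(390,250),interpolation=2)]))
E
```

```text
[ 0.57266131 -0.25544246  0.03157785] [0.70146107 0.32116699 0.77178629] [-0.03803477  0.04861175  0.02536149]
```

View pics/both3.png

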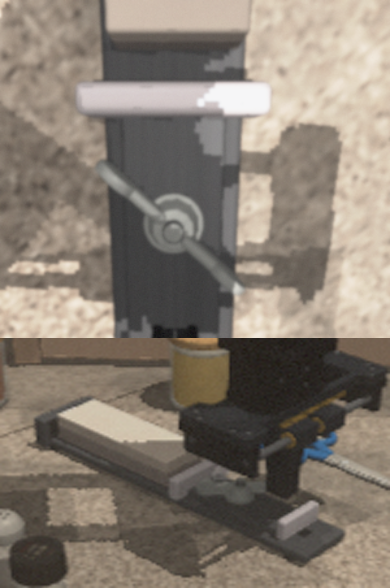

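```bash
python3 - <<'E'
from h import *
c=np.load("scene0.npz"); w=np.load("wrist3.npz")
f=lambda p:((p-[170,140])*[390/170,250/120]+[0,338]).round(0)
print("tip",f(proj(c,[.5727,-.2554,.0236])))
for y in(-.275,): print("lip top near/far",f(proj(c,[[.5485,y,.036],[.5985,y+.004,.036]])))
I=lambda u,v:np.array([u*170/390+170,(v-338)*120/250+140])
for n,u,v,z in(("lipnear",278,530,.036),("lipfar",318,505,.036),("wallnear",172,485,.038),("hub",238,483,.04),("stone nearcorner",150,495,.014)): print(n,ray(c,I(u,v),z)[0].round(4))
T=lambda u,v:(150+u/1.3,v/1.3)
for n,p,z in(("hub",T(174,232),.044),("wallL",T(78,85),.038),("wallR",T(268,85),.038),("lipfront",T(120,335),.036),("stonenear",T(107,32),.044)):
    print(n,ray(w,p,z)[0].round(4))
E
```

```text
tip [[280. 514.]]
lip top near/far [[277. 521.]
 [313. 500.]]
lipnear [ 0.5382 -0.2862  0.036 ]
lipfar [ 0.595  -0.2804  0.036 ]
wallnear [ 0.5216 -0.1687  0.038 ]
hub [ 0.5661 -0.2084  0.04  ]
stone nearcorner [ 0.5189 -0.1408  0.014 ]
hub [ 0.5693 -0.2074  0.044 ]
wallL [ 0.5293 -0.1568  0.038 ]
wallR [ 0.5993 -0.1506  0.038 ]
lipfront [ 0.5496 -0.2574  0.036 ]
stonenear [ 0.5402 -0.1396  0.044 ]
```

```bash
python3 - <<'E'
from rig import robot
from h import *
c=robot.camera("scene"); Z=c["range_z"]
v,u=np.mgrid[:420,:560]
d=np.c_[((u-c["cx"])/c["fx"]).ravel(),((v-c["cy"])/c["fy"]).ravel(),np.ones(u.size)]
P=((d*Z.reshape(-1,1)-c["t"])@c["R"]).reshape(420,560,3)
for col in (288,291,294,297,300,304):
    print(col,[(r,*P[r,col].round(3).tolist()) for r in range(190,246,4)])
x0,y0=250,175
cv2.imwrite("pics/s4.png",cv2.resize(c["image"][y0:y0+75,x0:x0+100,::-1],None,fx=8,fy=8,interpolation=2))
E
```

```text
288 [(190, 0.547, -0.265, 0.119), (194, 0.516, -0.295, 0.135), (198, 0.559, -0.254, 0.091), (202, 0.563, -0.251, 0.079), (206, 0.564, -0.25, 0.069), (210, 0.565, -0.25, 0.059), (214, 0.564, -0.252, 0.051), (218, 0.581, -0.236, 0.026), (222, 0.575, -0.242, 0.022), (226, 0.563, -0.254, 0.023), (230, 0.555, -0.262, 0.021), (234, 0.551, -0.266, 0.015), (238, 0.544, -0.273, 0.012), (242, 0.546, -0.272, 0.001)]
291 [(190, 0.529, -0.289, 0.136), (194, 0.556, -0.265, 0.106), (198, 0.561, -0.261, 0.094), (202, 0.562, -0.26, 0.083), (206, 0.563, -0.26, 0.074), (210, 0.564, -0.259, 0.064), (214, 0.564, -0.26, 0.054), (218, 0.589, -0.237, 0.023), (222, 0.578, -0.248, 0.023), (226, 0.565, -0.26, 0.025), (230, 0.55, -0.275, 0.03), (234, 0.552, -0.273, 0.018), (238, 0.548, -0.278, 0.013), (242, 0.551, -0.275, 0.0)]
294 [(190, 0.535, -0.291, 0.135), (194, 0.561, -0.267, 0.105), (198, 0.56, -0.269, 0.098), (202, 0.563, -0.267, 0.086), (206, 0.563, -0.267, 0.077), (210, 0.563, -0.268, 0.068), (214, 0.566, -0.266, 0.056), (218, 0.617, -0.22, 0.002), (222, 0.584, -0.251, 0.022), (226, 0.557, -0.275, 0.0
[... 638 characters left out ...]
0.079), (206, 0.582, -0.267, 0.069), (210, 0.584, -0.265, 0.058), (214, 0.641, -0.215, 0.0), (218, 0.627, -0.228, 0.002), (222, 0.575, -0.275, 0.038), (226, 0.568, -0.282, 0.035), (230, 0.57, -0.281, 0.023), (234, 0.567, -0.284, 0.017), (238, 0.561, -0.29, 0.013), (242, 0.551, -0.3, 0.014)]
304 [(190, 0.559, -0.294, 0.127), (194, 0.697, -0.175, 0.011), (198, 0.696, -0.176, 0.001), (202, 0.683, -0.188, 0.001), (206, 0.669, -0.201, 0.002), (210, 0.657, -0.212, 0.002), (214, 0.644, -0.224, 0.002), (218, 0.635, -0.233, 0.0), (222, 0.585, -0.277, 0.034), (226, 0.582, -0.281, 0.028), (230, 0.585, -0.279, 0.016), (234, 0.576, -0.287, 0.014), (238, 0.565, -0.297, 0.015), (242, 0.556, -0.306, 0.014)]
```

View pics/s4.png

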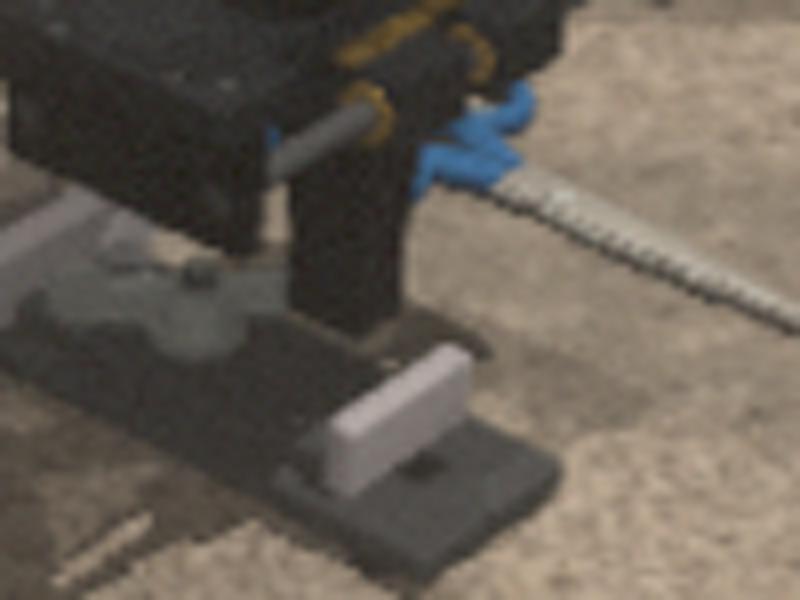

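The fingertip's real lower end is at z≈0.049, though the reading puts it at 0.024, so it passed over the lip and the jaw has not moved. The true tips are about 17 mm above the TCP reading. I'll go back behind the lip, come down lower, and check by depth.

Request:
send_rows --increments '[0, 0, 0, 0.1, -1.3, 0.6, 0, 0, 0, 0, 0.1, -1.3, 0, 0, 0, 0, 0, 0.1, -1.3, 0, 0, 0, 0, 0, 0.1, -1.2, 0, 0, 0, 0, 0, 0, 0, -1, 0, 0, 0, 0, 0, 0, -1, 0, 0, 0, 0, 0, 0, 0, 0, 0, 0, 0, 0, 0, 0, 0, 0]'

```text
validation failed for argument at $.in...
```

```bash
cat > tip.py <<'E'
from rig import robot
from h import *
import sys
# fingertip: dark points in the scene depth close to the TCP in x,y
o=robot.get_obs(); p=o["position"]; c=robot.camera("scene"); Z=c["range_z"]
np.savez("scene_last.npz",**c)
v,u=np.mgrid[:420,:560]
d=np.stack([(u-c["cx"])/c["fx"],(v-c["cy"])/c["fy"],np.ones(u.shape)],-1)
P=(d*Z[...,None]-c["t"])@c["R"]
m=(np.hypot(P[...,0]-p[0],P[...,1]-p[1])<.016)&(P[...,2]>.02)
Q=P[m]; print("tcp",p.round(4),"F",o["ft_force"].round(1),"n",len(Q),"z pct",np.percentile(Q[:,2],[0,2,5,10]).round(4),"x",np.percentile(Q[:,0],[3,97]).round(4),"y",np.percentile(Q[:,1],[3,97]).round(4))
if len(sys.argv)>1:
    x0,y0=235,170; cv2.imwrite(f"pics/{sys.argv[1]}.png",cv2.resize(c["image"][y0:y0+90,x0:x0+120,::-1],None,fx=5,fy=5,interpolation=2))
E
python3 tip.py s5
```

```text
tcp [ 0.5727 -0.2555  0.0316] F [ 0.4 -0.6  0.5] n 354 z pct [0.0208 0.0223 0.0228 0.0236] x [0.5592 0.5835] y [-0.2685 -0.2453]
```

Miscounted numbers; resend.

Request:
send_rows --increments '[0, 0, 0, 0.1, -1.3, 0.6, 0, 0, 0, 0, 0.1, -1.3, 0, 0, 0, 0, 0, 0.1, -1.3, 0, 0, 0, 0, 0, 0.1, -1.2, 0, 0, 0, 0, 0, 0, 0, -1, 0, 0, 0, 0, 0, 0, -1, 0, 0, 0, 0, 0, 0, 0, 0]'

```text
time: 5.25
position: [0.5744, -0.3054, 0.0144]
tool_rot: [0.675, 0.738, -0.0, -0.003]
ft_force: [-0.3, 0.4, -0.3]
grip_width: 0.0006
grip_force: 0.0
```

```bash
python3 tip.py s5
```

```text
tcp [ 0.5744 -0.3054  0.0144] F [-0.3  0.4 -0.3] n 274 z pct [0.0312 0.0334 0.0354 0.0381] x [0.5614 0.5833] y [-0.3187 -0.2969]
```

View pics/s5.png

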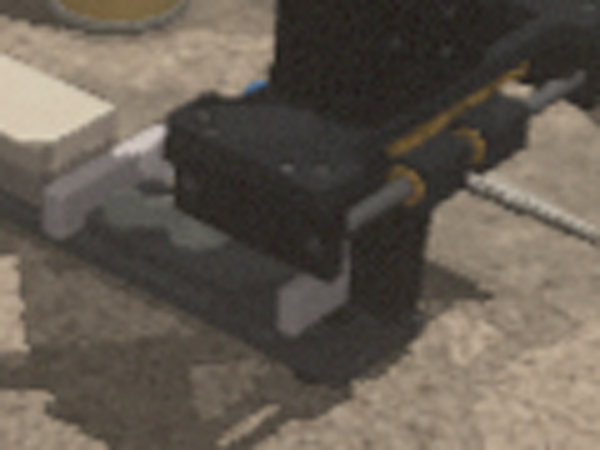

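The fingertip is now behind the lip, with its lower end at z≈0.033. The gripper's block hangs forward over the nut, so I'll check its underside height.

```bash
python3 - <<'E'
from h import *
c=np.load("scene_last.npz"); Z=c["range_z"]
for cu,cv_ in((330,260),(325,272),(300,258),(250,235),(185,205),(340,235),(400,300),(380,310)):
    u,v=235+cu//5,170+cv_//5
    print((cu,cv_),((np.array([(u-c["cx"])/c["fx"],(v-c["cy"])/c["fy"],1])*Z[v,u]-c["t"])@c["R"]).round(3))
E
```

```text
(330, 260) [ 0.493 -0.35   0.111]
(325, 272) [ 0.491 -0.35   0.108]
(300, 258) [ 0.492 -0.337  0.108]
(250, 235) [ 0.489 -0.315  0.107]
(185, 205) [ 0.487 -0.283  0.106]
(340, 235) [ 0.495 -0.352  0.122]
(400, 300) [ 0.573 -0.317  0.04 ]
(380, 310) [ 0.568 -0.312  0.035]
```

Request:
send_rows --increments '[0, 0, 0, 0.1, 0.3, -0.5, 0, 0, 0, 0, 0.1, 0.3, -0.5, 0, 0, 0, 0, 0, 0.3, 0, 0, 0, 0, 0, 0, 0.3, 0, 0]'

```text
time: 5.63
position: [0.5785, -0.2935, 0.0071]
tool_rot: [0.675, 0.738, -0.0, -0.001]
ft_force: [-0.3, 0.1, 0.1]
grip_width: 0.0004
grip_force: 0.0
```

Request:
send_rows --increments '[0, 0, 0, -0.03, 0.3, 0, 0, 0, 0, 0, -0.03, 0.3, 0, 0]'

```text
time: 5.8
position: [0.5786, -0.2899, 0.0079]
tool_rot: [0.674, 0.739, -0.001, 0.002]
ft_force: [-1.2, -8.2, -4.0]
grip_width: 0.0004
grip_force: 4.1
```

Request:
send_rows --increments '[0, 0, 0, -0.03, 0.3, 0, 0, 0, 0, 0, -0.03, 0.3, 0, 0]'

```text
time: 5.97
position: [0.5783, -0.2861, 0.0079]
tool_rot: [0.674, 0.738, -0.002, 0.003]
ft_force: [-1.8, -8.6, -4.7]
grip_width: 0.0003
grip_force: 4.1
```

```bash
python3 tip.py
```

```text
tcp [ 0.5783 -0.2861  0.0079] F [-1.8 -8.6 -4.7] n 281 z pct [0.0207 0.0255 0.0279 0.0305] x [0.5651 0.5885] y [-0.299 -0.276]
```

Request:
send_rows --increments '[0, 0, 0, -0.03, 0.3, 0, 0, 0, 0, 0, -0.03, 0.3, 0, 0, 0, 0, 0, -0.03, 0.3, 0, 0]'

```text
time: 6.27
position: [0.5775, -0.2774, 0.0079]
tool_rot: [0.675, 0.738, -0.001, 0.003]
ft_force: [-0.1, -9.2, -4.4]
grip_width: 0.0005
grip_force: 4.1
```

Request:
send_rows --increments '[0, 0, 0, -0.03, 0.3, 0, 0, 0, 0, 0, -0.02, 0.2, 0, 0]'

```text
time: 6.43
position: [0.5772, -0.2736, 0.008]
tool_rot: [0.674, 0.739, -0.002, 0.004]
ft_force: [-1.8, -12.4, -7.0]
grip_width: 0.0007
grip_force: 5.9
```

Request:
send_rows --increments '[0, 0, 0, -0.02, 0.2, 0, 0]'

```text
time: 6.52
position: [0.577, -0.272, 0.008]
tool_rot: [0.674, 0.739, -0.002, 0.004]
ft_force: [-0.9, -11.0, -5.3]
grip_width: 0.0005
grip_force: 5.9
```

Request:
send_rows --increments '[0, 0, 0, -0.02, 0.2, 0, 0]'

```text
time: 6.6
position: [0.5771, -0.271, 0.008]
tool_rot: [0.674, 0.739, -0.003, 0.005]
ft_force: [-2.7, -18.0, -8.9]
grip_width: 0.0006
grip_force: 8.7
```

Request:
send_rows --increments '[0, 0, 0, -0.01, 0.15, 0, 0]'

```text
time: 6.68
position: [0.5771, -0.271, 0.008]
tool_rot: [0.674, 0.739, -0.003, 0.006]
ft_force: [-3.3, -20.0, -8.5]
grip_width: 0.0007
grip_force: 9.9
```

Request:
send_rows --increments '[0, 0, 0, -0.01, 0.15, 0, 0, 0, 0, 0, 0, 0, 0, 0, 0, 0, 0, 0, 0, 0, 0]'

```text
time: 6.93
position: [0.5771, -0.2711, 0.0081]
tool_rot: [0.674, 0.739, -0.004, 0.007]
ft_force: [-3.9, -19.3, -8.1]
grip_width: 0.0005
grip_force: 9.8
```

Request:
send_rows --increments '[0, 0, 0, 0, -1, 0, 0, 0, 0, 0, 0, -0.5, 2, 0, 0, 0, 0, 0, 0, 4, 0, 0, 0, 0, -2.2, 2.8, 4, 0, 0, 0, 0, -2.2, 2.8, 0, 0, 0, 0, 0, 0, 2.8, 0, 0, 0, 0, 0, 0, 0, 0, 0, 0, 0, 0, 0, 0, 0, 0]'

```text
time: 7.6
position: [0.5362, -0.1973, 0.0994]
tool_rot: [0.674, 0.739, 0.0, 0.0]
ft_force: [0.7, 0.1, -0.4]
grip_width: 0.0004
grip_force: 0.0
```

```bash
python3 - <<'E'
from rig import robot
from h import *
o=robot.get_obs(); print(o["position"],o["tool_rot"],o["ft_force"])
A=robot.camera("wrist"); np.savez("wrist6.npz",**A); B=robot.camera("scene"); np.savez("scene6.npz",**B)
C=robot.camera("top"); np.savez("top6.npz",**C)
cv2.imwrite("pics/all6.png",np.vstack([A["image"][:300,:,::-1],np.hstack([cv2.resize(B["image"][140:260,170:340,::-1],(280,198)),cv2.resize(C["image"][160:250,140:310,::-1],(280,198))])]))
E
```

```text
[ 0.53616715 -0.19729303  0.09943988] [6.74072866e-01 7.38664822e-01 8.77932424e-05 2.12410605e-04] [ 0.73748655  0.14733163 -0.37209067]
```

View pics/all6.png

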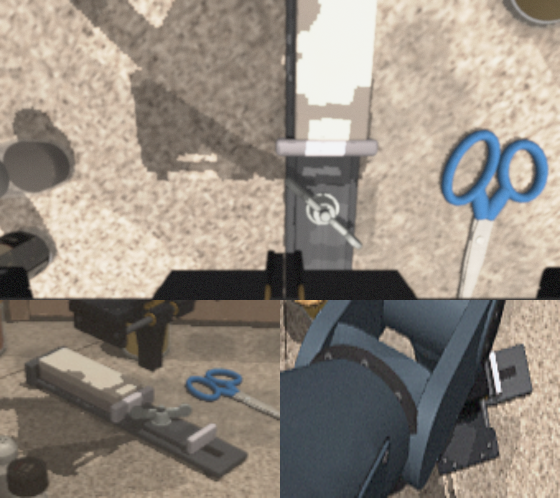

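The jaw now touches the stone. In the wrist view the hub is at (322,208), the wing tip at (357,244) and the wall at (278–376,147). In the scene crop the hub is at about (158,410).

```bash
python3 - <<'E'
from h import *
w=np.load("wrist6.npz"); s=np.load("scene6.npz"); t=np.load("top6.npz")
I=lambda u,v:(170+u*170/280,140+(v-300)*120/198)
J=lambda u,v:(140+(u-280)*170/280,160+(v-300)*90/198)
for n,c,p,z in(("hub w",w,(322,208),.044),("wing1 w",w,(357,244),.044),("wallL",w,(278,147),.038),("wallR",w,(376,147),.038),("hub s",s,I(158,408),.044),("lip s near",s,I(190,447),.036),("lip s far",s,I(214,429),.036),("lip t A",t,J(491,354),.036),("lip t B",t,J(498,390),.036)): print(n,ray(c,p,z)[0].round(4))
print("tip proj w",proj(w,[[.5362,-.1973,.0914],[.5362,-.1973,.1174]]))
E
```

```text
hub w [ 0.5641 -0.1825  0.044 ]
wing1 w [ 0.5943 -0.2087  0.044 ]
wallL [ 0.5279 -0.1417  0.038 ]
wallR [ 0.5979 -0.1354  0.038 ]
hub s [ 0.5608 -0.1903  0.044 ]
lip s near [ 0.5373 -0.271   0.036 ]
lip s far [ 0.5872 -0.2634  0.036 ]
lip t A [ 0.5918 -0.2539  0.036 ]
lip t B [ 0.5489 -0.2582  0.036 ]
tip proj w [[282.47842642 249.10764884]
 [282.30084287 268.54113568]]
```

Request:
send_rows --increments '[0, 0, 0, 0, 0, -2.8, 0, 0, 0, 0, 0, 0, -2.8, 0, 0, 0, 0, 0, 0, -2.2, 0, 0, 0, 0, 0, 0, -0.5, 0, 0, 0, 0, 0, 0, 0, 0]'

```text
time: 8.17
position: [0.5354, -0.1991, 0.0137]
tool_rot: [0.675, 0.737, -0.0, -0.002]
ft_force: [0.1, -0.3, 0.1]
grip_width: 0.0003
grip_force: 0.0
```

```bash
python3 tip.py; python3 - <<'E'
import numpy as np
# orbit increments, hub (.5655,-.189), r 29 mm, world angle clockwise from 190 in 10 deg steps
a=np.radians(190-10*np.arange(45)); P=np.c_[.5655+.029*np.cos(a),-.189+.029*np.sin(a)]
for k in range(0,45): print(190-10*k,P[k].round(4), (np.diff(P,axis=0)[k]*100).round(2) if k<44 else "")
E
```

```text
tcp [ 0.5354 -0.1991  0.0137] F [ 0.1 -0.3  0.1] n 288 z pct [0.0202 0.0223 0.0329 0.0358] x [0.5219 0.5461] y [-0.2126 -0.1913]
190 [ 0.5369 -0.194 ] [-0.04  0.5 ]
180 [ 0.5365 -0.189 ] [0.04 0.5 ]
170 [ 0.5369 -0.184 ] [0.13 0.49]
160 [ 0.5382 -0.1791] [0.21 0.46]
150 [ 0.5404 -0.1745] [0.29 0.41]
140 [ 0.5433 -0.1704] [0.36 0.36]
130 [ 0.5469 -0.1668] [0.41 0.29]
120 [ 0.551  -0.1639] [0.46 0.21]
110 [ 0.5556 -0.1617] [0.49 0.13]
100 [ 0.5605 -0.1604] [0.5  0.04]
90 [ 0.5655 -0.16  ] [ 0.5  -0.04]
80 [ 0.5705 -0.1604] [ 0.49 -0.13]
70 [ 0.5754 -0.1617] [ 0.46 -0.21]
60 [ 0.58   -0.1639] [ 0.41 -0.29]
50 [ 0.5841 -0.1668] [ 0.36 -0.36]
40 [ 0.5877 -0.1704] [ 0.29 -0.41]
30 [ 0.5906 -0.1745] [ 0.21 -0.46]
20 [ 0.5928 -0.1791] [ 0.13 -0.49]
10 [ 0.5941 -0.184 ] [ 0.04 -0.5 ]
0 [ 0.5945 -0.189 ] [-0.04 -0.5 ]
-10 [ 0.5941 -0.194 ] [-0.13 -0.49]
-20 [ 0.5928 -0.1989] [-0.21 -0.46]
-30 [ 0.5906 -0.2035] [-0.29 -0.41]
-40 [ 0.5877 -0.2076] [-0.36 -0.36]
-50 [ 0.5841 -0.2112] [-0.41 -0.29]
-60 [ 0.58   -0.2141] [-0.46 -0.21]
-70 [ 0.5754 -0.2163] [-0.49 -0.13]
-80 [ 0.5705 -0.2176] [-0.5  -0.04]
-90 [ 0.5655 -0.218 ] [-0.5   0.04]
-100 [ 0.5605 -0.2176] [-0.49  0.13]
-110 [ 0.5556 -0.2163] [-0.46  0.21]
-120 [ 0.551  -0.2141] [-0.41  0.29]
-130 [ 0.5469 -0.2112] [-0.36  0.36]
-140 [ 0.5433 -0.2076] [-0.29  0.41]
-150 [ 0.5404 -0.2035] [-0.21  0.46]
-160 [ 0.5382 -0.1989] [-0.13  0.49]
-170 [ 0.5369 -0.194 ] [-0.04  0.5 ]
-180 [ 0.5365 -0.189 ] [0.04 0.5 ]
-190 [ 0.5369 -0.184 ] [0.13 0.49]
-200 [ 0.5382 -0.1791] [0.21 0.46]
-210 [ 0.5404 -0.1745] [0.29 0.41]
-220 [ 0.5433 -0.1704] [0.36 0.36]
-230 [ 0.5469 -0.1668] [0.41 0.29]
-240 [ 0.551  -0.1639] [0.46 0.21]
-250 [ 0.5556 -0.1617]
```

Request:
send_rows --increments '[0, 0, 0, 0.05, 0.5, 0, 0, 0, 0, 0, 0.05, 0.5, 0, 0, 0, 0, 0, 0.04, 0.5, 0, 0, 0, 0, 0, 0.13, 0.49, 0, 0, 0, 0, 0, 0.21, 0.46, 0, 0, 0, 0, 0, 0.29, 0.41, 0, 0, 0, 0, 0, 0.36, 0.36, 0, 0]'

```text
time: 8.8
position: [0.5474, -0.1658, 0.0159]
tool_rot: [0.675, 0.738, -0.0, -0.0]
ft_force: [-1.2, -0.8, -0.1]
grip_width: 0.0003
grip_force: 0.8
```

Request:
send_rows --increments '[0, 0, 0, 0.41, 0.29, 0, 0, 0, 0, 0, 0.46, 0.21, 0, 0, 0, 0, 0, 0.49, 0.13, 0, 0, 0, 0, 0, 0.5, 0.04, 0, 0]'

```text
time: 9.13
position: [0.5654, -0.159, 0.0152]
tool_rot: [0.675, 0.738, -0.0, -0.002]
ft_force: [-3.3, 0.2, -1.0]
grip_width: 0.0007
grip_force: 1.3
```

Request:
send_rows --increments '[0, 0, 0, 0.5, -0.08, 0, 0, 0, 0, 0, 0.49, -0.15, 0, 0, 0, 0, 0, 0.46, -0.23, 0, 0, 0, 0, 0, 0.41, -0.29, 0, 0, 0, 0, 0, 0.36, -0.36, 0, 0, 0, 0, 0, 0.29, -0.41, 0, 0, 0, 0, 0, 0.21, -0.46, 0, 0, 0, 0, 0, 0.13, -0.49, 0, 0, 0, 0, 0, 0.04, -0.5, 0, 0]'

```text
time: 9.88
position: [0.596, -0.1903, 0.0158]
tool_rot: [0.675, 0.738, 0.0, 0.001]
ft_force: [0.3, 2.7, 0.2]
grip_width: 0.0004
grip_force: 1.1
```

Request:
send_rows --increments '[0, 0, 0, -0.04, -0.5, 0, 0, 0, 0, 0, -0.13, -0.49, 0, 0, 0, 0, 0, -0.21, -0.46, 0, 0, 0, 0, 0, -0.29, -0.41, 0, 0, 0, 0, 0, -0.36, -0.36, 0, 0, 0, 0, 0, -0.41, -0.29, 0, 0]'

```text
time: 10.38
position: [0.5809, -0.2158, 0.0159]
tool_rot: [0.675, 0.738, 0.0, 0.001]
ft_force: [1.6, 0.5, 0.7]
grip_width: 0.0003
grip_force: 0.7
```

Request:
send_rows --increments '[0, 0, 0, -0.46, -0.18, 0, 0, 0, 0, 0, -0.49, -0.1, 0, 0, 0, 0, 0, -0.5, 0, 0, 0, 0, 0, 0, -0.5, 0.04, 0, 0, 0, 0, 0, -0.49, 0.13, 0, 0, 0, 0, 0, -0.46, 0.21, 0, 0, 0, 0, 0, -0.41, 0.29, 0, 0]'

```text
time: 10.97
position: [0.547, -0.2111, 0.0158]
tool_rot: [0.675, 0.738, -0.0, 0.0]
ft_force: [1.3, -1.2, -0.0]
grip_width: 0.0005
grip_force: 0.9
```

Request:
send_rows --increments '[0, 0, 0, -0.36, 0.36, 0, 0, 0, 0, 0, -0.29, 0.41, 0, 0, 0, 0, 0, -0.21, 0.46, 0, 0, 0, 0, 0, -0.13, 0.49, 0, 0, 0, 0, 0, -0.04, 0.5, 0, 0]'

```text
time: 11.38
position: [0.5367, -0.1882, 0.0156]
tool_rot: [0.675, 0.738, -0.0, -0.0]
ft_force: [0.6, -3.9, 0.6]
grip_width: 0.0001
grip_force: 1.1
```

```bash
python3 - <<'E'
from rig import robot
from h import *
o=robot.get_obs(); print(o["position"],o["ft_force"])
A=robot.camera("wrist"); B=robot.camera("scene")
cv2.imwrite("pics/b7.png",np.vstack([A["image"][:280,:,::-1],cv2.resize(B["image"][140:260,170:340,::-1],(425,300))[:, :].copy() if 0 else cv2.copyMakeBorder(cv2.resize(B["image"][140:260,170:340,::-1],(425,300)),0,0,0,135,0)]))
E
```

```text
[ 0.5366582  -0.18824368  0.01564491] [ 0.56431622 -3.85646587  0.64801577]
```

View pics/b7.png

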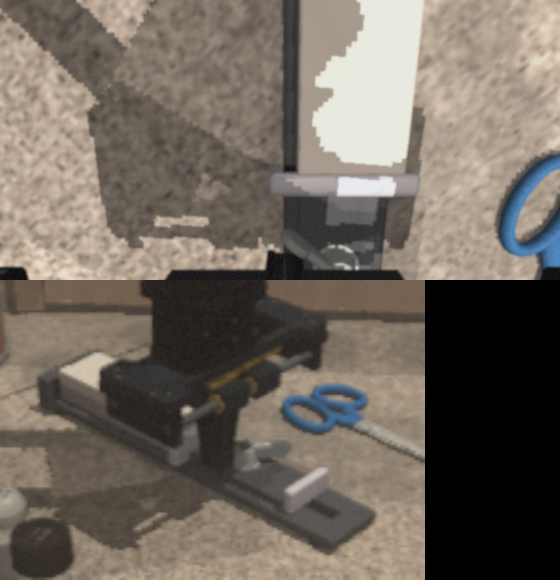

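The wing, at wrist (290,240), sits just ahead of the fingertip, and the jaw still touches the stone. The last 35° go slowly.

Request:
send_rows --increments '[0, 0, 0, 0.04, 0.5, 0, 0, 0, 0, 0, 0.13, 0.49, 0, 0]'

```text
time: 11.65
position: [0.5384, -0.1783, 0.0155]
tool_rot: [0.675, 0.738, -0.0, -0.001]
ft_force: [-1.5, -1.8, 0.1]
grip_width: 0.0006
grip_force: 0.9
```

Request:
send_rows --increments '[0, 0, 0, 0.1, 0.23, 0, 0]'

```text
time: 11.73
position: [0.5394, -0.1754, 0.0154]
tool_rot: [0.675, 0.738, -0.0, -0.001]
ft_force: [-0.9, -1.4, 0.9]
grip_width: 0.0006
grip_force: 0.8
```

Request:
send_rows --increments '[0, 0, 0, 0.11, 0.23, 0, 0]'

```text
time: 11.82
position: [0.5406, -0.1734, 0.0155]
tool_rot: [0.675, 0.738, -0.0, -0.001]
ft_force: [-1.9, -4.6, -0.2]
grip_width: 0.0005
grip_force: 2.6
```

Request:
send_rows --increments '[0, 0, 0, 0.14, 0.2, 0, 0]'

```text
time: 11.9
position: [0.5411, -0.1729, 0.0154]
tool_rot: [0.674, 0.739, -0.002, -0.001]
ft_force: [-6.9, -13.2, 0.7]
grip_width: 0.0004
grip_force: 6.4
```

Request:
send_rows --increments '[0, 0, 0, 0.15, 0.2, 0, 0]'

```text
time: 11.98
position: [0.5414, -0.1726, 0.0154]
tool_rot: [0.673, 0.74, -0.004, -0.001]
ft_force: [-12.0, -17.9, 1.1]
grip_width: 0.0003
grip_force: 9.7
```

Request:
send_rows --increments '[0, 0, 0, 0, 0, 0, 0, 0, 0, 0, 0, 0, 0, 0, 0, 0, 0, 0, 0, 0, 0]'

```text
time: 12.23
position: [0.5411, -0.1729, 0.0154]
tool_rot: [0.674, 0.739, -0.003, -0.001]
ft_force: [-8.7, -13.1, 0.6]
grip_width: 0.0002
grip_force: 7.0
```

Request:
send_rows --increments '[0, 0, 0, -0.5, -0.8, 0, 0, 0, 0, 0, -0.5, -0.8, 0, 0, 0, 0, 0, 0, 0, 3, 0, 0, 0, 0, 0, 0, 4, 0, 0, 0, 0, 0, 0, 4, 0, 0, 0, 0, -2, -1, 3, 0, 0, 0, 0, -2, -2, 3, 0, 0, 0, 0, 0, 0, 0, 0, 0, 0, 0, 0, 0, 0, 0]'

```text
time: 12.98
position: [0.4946, -0.2172, 0.1876]
tool_rot: [0.676, 0.737, 0.001, 0.002]
ft_force: [-0.5, -0.0, -1.0]
grip_width: 0.0004
grip_force: 0.0
```

```bash
python3 - <<'E'
from rig import robot
from h import *
o=robot.get_obs(); print(o["time"],o["position"],o["ft_force"])
A=robot.camera("wrist"); B=robot.camera("scene")
cv2.imwrite("pics/b8.png",np.vstack([A["image"][:280,:,::-1],cv2.copyMakeBorder(cv2.resize(B["image"][140:260,170:340,::-1],(425,300)),0,0,0,135,0)]))
E
```

```text
12.9833 [ 0.49458963 -0.21716051  0.18762213] [-0.53979088 -0.0226334  -0.95468386]
```

View pics/b8.png

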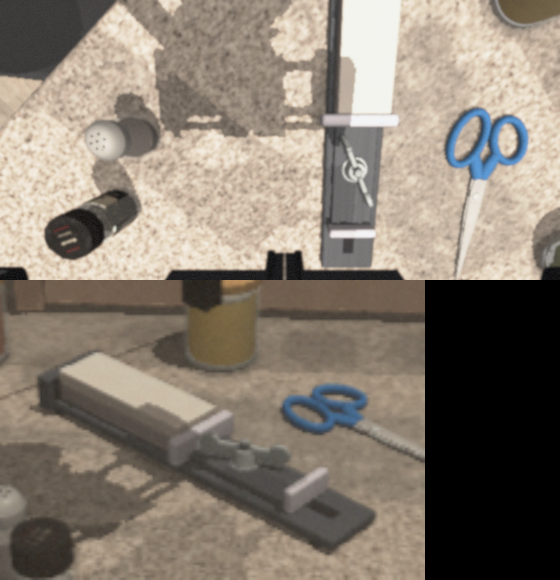

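The stone is held between both jaws. The wings run from (342,135) to (370,205) in the wrist view, about 24° off the rail, which is where the stop should be. The bystanders are still in place, so I'm handing in.

```bash
python3 -c "
from rig import robot
print(robot.hand_in())"
```

```text
the job is handed in; nothing more can be done
None
```

The stone is held snugly between both jaws, the wing nut is turned to its stop, the arm is clear, and the job is handed in at about 13 s; no verdict was returned, and an early pass that cleared the lip without contact moved nothing.

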